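# Stow the brass wire spool in the push-latch drawer

### The job

Press the little cabinet's drawer front so that its push latch lets the drawer spring out, put the black spool of brass wire flat in the drawer's front bay, then push the drawer in past its catch so that it latches shut with the spool inside. Feel for the latch: press only until the rubber buffer behind it pushes back, then ease off, and never push the cabinet or drawer harder than 18 N. Leave the other things on the table where they are.

Things in the scene. Friction and masses are not known exactly. Their poses are not given: they have to be found in the camera images.
- cabinet: Fixed low wooden cabinet, 170 (x) x 160 (y) x 66 mm high, rigid, with one drawer in its front, which faces the cabinet's -x. Origin: centre of its underside; z up. Its push-push latch is hidden inside: pressing the drawer past the trip point and easing off frees a latched drawer and latches a free one; a press that stops short changes nothing (a free drawer springs out again).
- drawer (a joint): Drawer travel in m: about 0 (0 to 0.001) latched shut, 0.085 fully out, negative while pressed in past the latched position. The trip point lies 3.5 to 14 mm past (below) 0, different in each cabinet. A spring drives the drawer out (6 N shut, 3 N out; damped to about 0.1 m/s when let go).
- drawer_face (a point): Centre of the outer face of the drawer's green front panel (145 wide, 50 high, 24 mm thick, no handle), 33 mm above the table; moves with the drawer; axes as the cabinet's: press along +x, anywhere, e.g. with shut fingers pointing down. Latched, it stands 21 mm proud of the cabinet's front. Pressing at up to 40 mm/s takes 4 to 9 N up to the trip point.
- drawer_bay (a point): Centre of the floor of the drawer's front bay, 12 mm above the table, 60 mm behind drawer_face; moves with the drawer; axes as the cabinet's. Bay inside: 72 mm long (x) by 134 mm wide (y), walls 23 mm above its floor, the front panel 46 mm above it. With the drawer fully out the whole bay is open above and ends some 10 mm in front of the cabinet.
- wire_spool_mid (a point): Centre (half-way up) of the spool of brass wire to be stowed: black flanges, brass-coloured winding and brass disc on top, 44 mm diameter, 30 mm high, about 0.12 kg, standing flat on the table; its z axis is its own axis.
- red_spool: Bystander: spool of red thread with white flanges, same size as the wire spool (44 mm diameter, 30 mm high). Origin: centre of its underside.
- green_spool: Bystander: spool of green thread with wooden flanges, same size (44 mm diameter, 30 mm high). Origin: centre of its underside.
- reed_stand: Bystander: black stand 70 x 130 x 16 mm with upright reeds up to 80 mm high. Origin: centre of its underside.
- awl: Bystander: awl with a wooden handle, about 200 mm long, lying on the table.
- wax_tin: Bystander: blue tin 60 x 90 x 22 mm. Origin: centre of its underside.
- latch_buffer (a point): Hidden rubber buffer (centre of its usual place, fixed in the cabinet, 34 mm above the table) that stops the drawer about 1 mm past the trip point, wherever that is: 15 N per mm. A push of 11 to 13 N has surely met the buffer, so the trip point is passed; over 18 N on cabinet or drawer damages the latch.
There are look-alikes about, which are no part of the job. There is more than one size of the cabinet; the one meant has the size given above.

How it is judged:
On the way, in this order (a step that is already met when the one before it is completed fails the run):
1. the latch is released and the drawer has sprung out (value of joint drawer above 0.07 m), for 0.2 s.
2. the wire spool lies flat in the open drawer's front bay, let go (value of joint drawer above 0.05 m and z of wire_spool_mid in the frame of drawer_bay between 0.01 and 0.019 m and x of wire_spool_mid in the frame of drawer_bay between -0.036 and 0.036 m and y of wire_spool_mid in the frame of drawer_bay between -0.067 and 0.067 m and angle between wire_spool_mid's own z axis and vertical below 0.2 rad and contact force between wire_spool and the fingers below 0.1 N), for 0.2 s.
3. the drawer has been pressed in and is latched shut, no longer pushed (value of joint drawer between -0.003 and 0.004 m and contact force between cabinet and the fingers below 0.1 N and contact force between cabinet and the arm below 0.1 N), for 0.3 s.
At the end, for the whole second after the job is handed in: The drawer is latched shut on its own (joint within -3 to +4 mm of the latched position, nothing touching it) with the wire spool lying flat (tilt under 0.2 rad) on the floor of the drawer's front bay (value of joint drawer between -0.003 and 0.004 m and z of wire_spool_mid in the frame of drawer_bay between 0.01 and 0.019 m and x of wire_spool_mid in the frame of drawer_bay between -0.036 and 0.036 m and y of wire_spool_mid in the frame of drawer_bay between -0.067 and 0.067 m and angle between wire_spool_mid's own z axis and vertical below 0.2 rad).
It fails at once if the cabinet or drawer is pushed with more than 18 N (contact force between cabinet and the fingers above 18 N or contact force between cabinet and the arm above 18 N).
It fails at once if another thing on the table is moved by more than 25 mm (distance of any of red_spool, green_spool, reed_stand, awl, wax_tin from where it was at the start of the episode above 0.025 m).
It also fails if it takes over 72 s, if anything falls off the work surface, if the arm or the gripper's body presses on something with over 40 N, if the wrist force passes 120 N, or if a joint passes its speed limit or range.

### The arm

A 6-joint arm with a two-finger parallel gripper is mounted at the origin on the work surface. World frame = base frame: x ahead of the robot, y to its left, z up, the work surface at z = 0. Lengths are in m, angles in rad, forces in N, time in s.
With the tool pointing down it reaches from about 0.3 to 0.85 m from the base axis. Payload 5.4 kg.
Tool frame: the origin (TCP) lies between the finger pads; the fingertips stand 25 mm ahead of it and the grasp point (between the pads) lies 6 mm ahead of it; z points along the fingers, x is the direction in which the jaws open and shut, and the axes are right-handed (so a half turn about z gives the same grasp; the last joint's range is limited). The gripper opens to 85 mm and grips with 20 to 120 N. Pads are 22 mm wide; open, the fingers measure 114 mm over their backs; the gripper's body (76 mm by 85 mm) begins 54 mm behind the grasp point. The pads swing forward as they close: fully open they stand 13 mm farther back than shut.
Start: joints at [-1.312, 0.158, 1.597, -0, 1.386, -0.21], TCP at [0.26, -0.513, 0.256] pointing down, gripper open.
Joint ranges: [-2.91, 2.91], [-0.94, 2.29], [0.18, 2.7], [-1.29, 4.43], [0.17, 2.64], [-3, 3]. Speed limits (rad/s): [2.57, 2.57, 3.14, 3.14, 3.14, 3.14].

### API

Orientations are given as a unit quaternion [w, x, y, z].
In Python, from workcell import r gives the robot as it stands.
- The arm moves only by the tool move_arm, never from a script. Its argument "rows" is a list that holds one entry, the list of rows, each a list of 5 numbers: the closure, from 0 (fully open) to 1 (shut), then the shift along the world's x, y, z in mm, then the turn about the world's z in rad. In form: [[[hand, x, y, z, roll], ...]]. A call has 1 to 5 rows; each row shifts and turns the pose as measured when the row begins; what a row does not reach is not made up. A row lasts 1/12 s, in which the tool goes at most 41.7 mm and 7.16 degrees, less where a joint would pass 70% of its speed; a pose out of reach is approached as far as the arm can. A call is refused whole if a number of a shift passes 41.7 or a number of a turn 0.125, either way. A call with a gripper value outside its range is refused whole. The fingers move at their own pace and stop on an object; "force" is the grip in N (left out, the last holds). Time passes only in rows, so rows that do not move let the fingers close. It gives the time, the measured TCP pose, the force and the opening at its end, in the units of the state.
- r.get_state(): the state, without advancing time (a new reading comes with each control period).
- r.capture(name): name is "scene" or "top"; returns a dict with "img" (420x560x3 uint8, blue, green, red), "fx", "fy", "cx", "cy" (pixels), "k1" (the pictures are not rectified: a ray, as slopes to the right and down, at radius r is drawn at 1 + k1 r^2 times it, then the intrinsics apply), "pose" (4x4, takes a point from camera to world coordinates). Camera axes: x right, y down, z forward; pixel columns grow to the right and rows downward; lengths in m; the calibration is good to about 2 mm. A picture is of the moment at which its call begins. There is no depth.
- r.sign_off(): hands the job in, once; it reports no verdict.
Trained networks look in a picture, given as the dict that the camera call returned (one of the last four; its "shot" number tells which), for a name from the list of things; names that differ only in an ending like _2 or _b are one class to them, and where a whole thing is asked for, a point or a joint stands for the part that bears it (a point fixed in the world has none). Each returns a list of dicts, best first, with "p" (0 to 1); they miss things now and then, are a little off and sometimes report something else, mostly with a low value. They report only what shows in the picture. A call takes as long as a camera call. They do not tell look-alikes from the thing itself.
- r.masks_of(target, picture): "pixels" (420x560 bool, what is visible of it) and "extent" ([left, top, right, bottom] in pixels, round what is visible of it).
The state is a dict: "time_s": time; "q": joint angles; "qvel": joint speeds; "tau": joint torques, N m; "ee_pos": TCP position; "tcp_rot": TCP orientation; "wrist_force": force on the tool from outside, world axes, zero at the start; "wrist_torque": the same for the moment, N m; "opening": finger opening in m.
Only numpy, scipy, OpenCV 4.12 (cv2) and the standard library are available. Lean on these libraries where they do the work, as an engineer would, in place of code of your own. Each camera call takes 0.05 s, during which the arm holds its last target.

## Working session

There is one attempt and no reset: what is moved stays moved. The work goes in short steps, Python scripts to look and compute and a tool call to move; the robot and the scene stay as the last step left them, time stands still between calls to the robot, and variables do not carry over. Pictures are saved under pics/ and viewed, and the job is handed in when it is done.

Besides the shell and the picture viewer there is one more tool, called after "Request:" in YAML: its name, and indented under it one key for each argument. move_arm: Moves the arm, as the interface text tells. Its arguments: {"type":"object","properties":{"rows":{"type":"array"},"force":{"type":"number"}},"required":["rows"]}

```bash
mkdir -p pics; ls
cat > h.py <<'E'
import numpy as np, cv2
from workcell import r
def ray(c,u,v):
    d=np.array([(u-c['cx'])/c['fx'],(v-c['cy'])/c['fy']]); s=d.copy()
    for _ in range(20): s=d/(1+c['k1']*(s@s))
    P=np.array(c['pose']); return P[:3,3],P[:3,:3]@np.array([s[0],s[1],1])
def atz(c,u,v,z):
    o,d=ray(c,u,v); return o+d*(z-o[2])/d[2]
def proj(c,p):
    P=np.array(c['pose']); q=P[:3,:3].T@(np.array(p)-P[:3,3]); s=q[:2]/q[2]; s=s*(1+c['k1']*(s@s))
    return s[0]*c['fx']+c['cx'],s[1]*c['fy']+c['cy']
E
python3 - <<'E'
from h import *
for n in ['scene','top']:
    c=r.capture(n); cv2.imwrite(f'pics/{n}0.png',c['img']); print(n,c['fx'],c['k1'],np.round(c['pose'],3).tolist())
    for t in ['cabinet','drawer_face','wire_spool_mid','red_spool','green_spool','reed_stand','awl','wax_tin']:
        for m in r.masks_of(t,c): 
            if m['p']>.2: print(t,round(m['p'],2),np.round(m['extent'],0).tolist())
s=r.get_state(); print(s)
E
```

```text
pics
scene 410.8686867850531 -0.11709656379989018 [[0.874, 0.259, -0.411, 0.95], [0.485, -0.479, 0.731, -0.746], [-0.008, -0.839, -0.544, 0.602], [0.0, 0.0, 0.0, 1.0]]
cabinet 0.91 [270.0, 195.0, 371.0, 277.0]
cabinet 0.87 [218.0, 162.0, 275.0, 196.0]
cabinet 0.67 [315.0, 178.0, 370.0, 213.0]
drawer_face 0.83 [267.0, 196.0, 305.0, 244.0]
drawer_face 0.63 [220.0, 166.0, 237.0, 187.0]
drawer_face 0.55 [316.0, 176.0, 332.0, 199.0]
wire_spool_mid 0.67 [165.0, 294.0, 188.0, 314.0]
red_spool 0.6 [230.0, 282.0, 252.0, 308.0]
green_spool 0.88 [196.0, 241.0, 219.0, 265.0]
reed_stand 0.92 [305.0, 141.0, 329.0, 172.0]
awl 0.74 [184.0, 337.0, 298.0, 378.0]
awl 0.62 [267.0, 196.0, 305.0, 244.0]
wax_tin 0.57 [349.0, 160.0, 375.0, 177.0]
wax_tin 0.55 [268.0, 200.0, 296.0, 243.0]
wax_tin 0.5 [193.0, 242.0, 215.0, 262.0]
top 495.9164914620765 -0.08317373371055445 [[0.008, -0.997, 0.082, 0.417], [-1.0, -0.007, 0.016, 0.007], [-0.015, -0.082, -0.997, 1.519], [0.0, 0.0, 0.0, 1.0]]
cabinet 0.65 [231.0, 241.0, 271.0, 284.0]
cabinet 0.64 [277.0, 127.0, 329.0, 196.0]
cabinet 0.64 [218.0, 144.0, 250.0, 193.0
[... 349 characters left out ...]
, 184.0]
{'time_s': 0.9, 'q': array([-1.31207369e+00,  1.58402859e-01,  1.59700419e+00,  1.36694009e-05,
        1.38620556e+00, -2.10068892e-01]), 'qvel': array([ 7.65891436e-05, -1.24988254e-04, -9.22476195e-04, -2.42739007e-04,
       -1.39804642e-04,  3.33079984e-04]), 'tau': array([ 2.44447096e-03, -3.96009243e+01, -3.31694806e+01, -1.21002322e-04,
        5.19043515e-04,  3.16729214e-06]), 'ee_pos': array([ 0.25978552, -0.51294726,  0.25629544]), 'tcp_rot': array([-1.17479547e-05,  8.51999496e-01, -5.23542604e-01, -2.59256982e-06]), 'wrist_force': array([0.72750689, 1.17539386, 0.50108413]), 'wrist_torque': array([-0.03443819,  0.00359823, -0.01902126]), 'opening': 0.08544920058815358}
```

View pics/scene0.png

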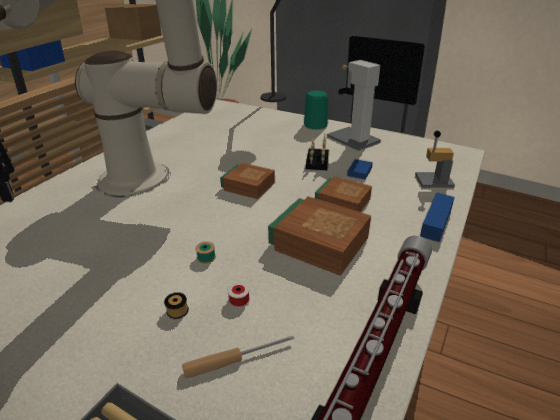

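View pics/top0.png

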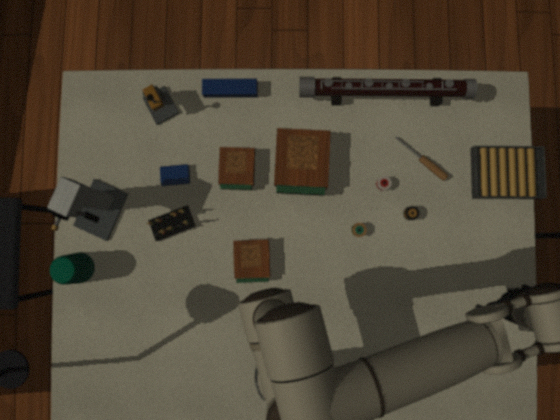

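Run:
```python
import cv2
a=cv2.imread('pics/top0.png')[110:300,200:460]
cv2.imwrite('pics/topcrop.png',cv2.resize(a,None,fx=3,fy=3,interpolation=cv2.INTER_CUBIC))
a=cv2.imread('pics/scene0.png')[150:390,150:400]
cv2.imwrite('pics/scenecrop.png',cv2.resize(a,None,fx=2.4,fy=2.4,interpolation=cv2.INTER_CUBIC))
```

```text
(no output)
```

View pics/topcrop.png

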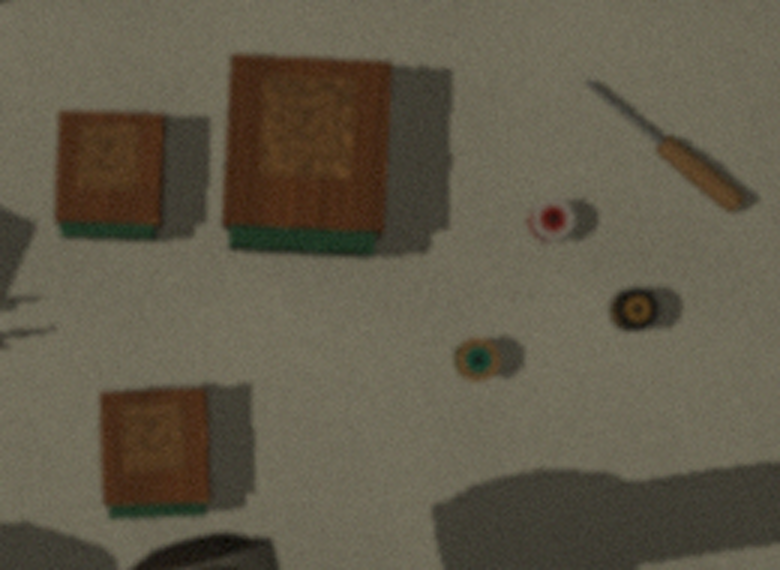

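View pics/scenecrop.png

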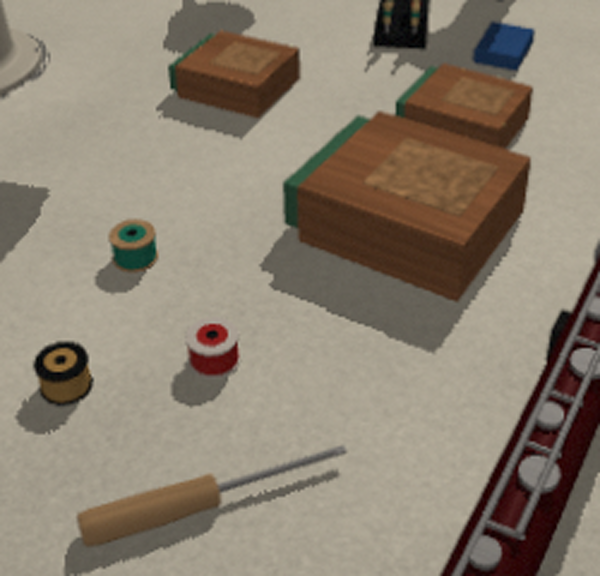

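The picture shows three cabinets in the top view: (303,160), (237,168) and (252,260). Only the first is about 55 px wide, which matches 160 mm; the other two are about 33 px. The crop shows just one black and brass spool, at (412,213); the red one at (384,183) and the green one at (358,230) are bystanders. Next I'll measure these.

Run:
```python
from h import *
from scipy.optimize import least_squares
T=r.capture('top'); S=r.capture('scene')
def off(p): return (200+(p[0]+.5)/3-.5,110+(p[1]+.5)/3-.5)
top=[off(p) for p in [(232,55),(391,62),(384,232),(223,228)]]
# front faces world -x: image down. image right = world -y
loc=[(.085,.08,.066),(.085,-.08,.066),(-.085,-.08,.066),(-.085,.08,.066)]
fr=[off(p) for p in [(230,250),(377,255)]]
locf=[(-.106,.0725,.058),(-.106,-.0725,.058)]
sc=[(150+x/2.4,150+y/2.4) for x,y in [(529,158),(464,243),(300,193),(383,112)]]
locs=[(.085,-.08,.066),None,None,None]
def W(l,p):
    c,s=np.cos(p[2]),np.sin(p[2]); return (p[0]+c*l[0]-s*l[1],p[1]+s*l[0]+c*l[1],l[2])
# scene: camera at x=.95,y=-.75: near corner = (+x,-y)
ls=[(.085,.08,.066),(.085,-.08,.066),(-.085,-.08,.066),(-.085,.08,.066)]
def f(p,w=(1,1)):
    e=[]
    for l,u in zip(loc+locf,top+fr): e+=list(np.array(proj(T,W(l,p)))-u)
    for l,u in zip(ls,sc): e+=list((np.array(proj(S,W(l,p)))-u)*w[1])
    return np.array(e)
for w in [(1,0),(1,1)]:
    q=least_squares(f,[.6,0,0],args=(w,)); print(w,q.x,np.round(q.fun,1))
p=q.x
c,s=np.cos(p[2]),np.sin(p[2])
print('face',W((-.106,0,.033),p),'bay shut',W((-.046,0,.012),p),'bay open',W((-.131,0,.012),p))
for n,c in [('T',T),('S',S)]:
  for t in ['wire_spool_mid','red_spool','green_spool']:
    m=r.masks_of(t,c)[0]; ys,xs=np.nonzero(m['pixels']); e=m['extent']
    print(n,t,m['p'],np.round(e,1),'cent',atz(c,xs.mean(),ys.mean(),.017 if n=='S' else .026))
s0=off((636,309)); print('spool by hand T',atz(T,*s0,.03)); print('hand S',atz(S,150+62/2.4,150+361/2.4,.03))
```

```text
(1, 0) [ 0.65362311 -0.02384766 -0.03385181] [-0.6  0.5  0.2  0.2  0.6  0.3 -0.1 -0.5 -0.1 -0.4 -0.1 -0.1 -0.  -0.
 -0.  -0.  -0.  -0.  -0.  -0. ]
(1, 1) [ 0.65688335 -0.02424828 -0.03641691] [-0.4 -0.7  0.4 -0.8  0.7 -0.7  0.  -1.7 -0.  -1.6 -0.  -1.1  0.3 -1.3
 -0.2  0.4 -1.7 -3.  -2.7 -1.1]
face (np.float64(0.5509536293654768), np.float64(-0.02038894306494306), 0.033) bay shut (np.float64(0.610913848016514), np.float64(-0.02257347489574821), 0.012) bay open (np.float64(0.5259702049275445), np.float64(-0.019478721468774246), 0.012)
T wire_spool_mid 0.55 [401.6 207.2 421.3 219. ] cent [ 0.49365287 -0.35339635  0.026     ]
T red_spool 0.68 [374.2 172.2 391.5 191.8] cent [ 0.58338914 -0.27253753  0.026     ]
T green_spool 0.27 [374.6 175.9 390.5 190.9] cent [ 0.58356119 -0.27089211  0.026     ]
S wire_spool_mid 0.6 [164.  290.8 188.7 316.9] cent [ 0.49761741 -0.35840165  0.017     ]
S red_spool 0.69 [227.9 283.  251.3 305.8] cent [ 0.58762277 -0.27504899  0.017     ]
S green_spool 0.68 [192.3 239.8 216.8 264.3] cent [ 0.44571549 -0.19871111  0.017     ]
spool by hand T [ 0.4947504  -0.35499613  0.03      ]
hand S [ 0.49871434 -0.35757752  0.03      ]
```

The cabinet is at about (0.655, -0.024) with yaw -0.035, which puts the drawer face near (0.549, -0.020). The wire spool is at about (0.4965, -0.3565). I'll move to a point in front of the drawer with the fingers shut.

Request:
move_arm:
  rows:
    - [[1,17,36,0,-0.036],[1,17,36,0,-0.036],[1,17,36,0,-0.036],[1,17,36,0,-0.036],[1,17,36,0,-0.036]]

```text
time_s: 1.72
ee_pos: [0.3429, -0.3329, 0.2556]
tcp_rot: [0.001, 0.796, -0.606, 0.0]
wrist_force: [1.2, 0.2, 0.5]
opening: 0.0254
```

Request:
move_arm:
  rows:
    - [[1,17,36,0,-0.036],[1,17,36,0,-0.036],[1,17,36,0,-0.036],[1,17,36,0,-0.036],[1,17,36,0,-0.036]]

```text
time_s: 2.13
ee_pos: [0.4299, -0.1439, 0.2566]
tcp_rot: [0.001, 0.734, -0.679, 0.002]
wrist_force: [1.0, -0.4, 0.1]
opening: 0.0
```

Request:
move_arm:
  rows:
    - [[1,15,31,-20,-0.03],[1,15,31,-20,-0.03],[1,15,31,-20,-0.03],[1,13,29,-25,-0.022],[1,0,0,-40,0]]

```text
time_s: 2.55
ee_pos: [0.4986, -0.0115, 0.1397]
tcp_rot: [0.005, -0.694, 0.72, -0.014]
wrist_force: [1.3, -1.3, -0.5]
opening: -0.0001
```

Request:
move_arm:
  rows:
    - [[1,0,0,-35,0],[1,0,0,-30,0],[1,0,0,-15,0],[1,0,0,0,0]]

```text
time_s: 2.88
ee_pos: [0.494, -0.0063, 0.0495]
tcp_rot: [0.003, -0.697, 0.717, -0.01]
wrist_force: [-0.5, 0.3, 0.8]
opening: 0.0001
```

Request:
move_arm:
  rows:
    - [[1,9,-5,-6,0],[1,9,-5,-2,0],[1,9,-3,0,0],[1,0,0,0,0]]

```text
time_s: 3.22
ee_pos: [0.5229, -0.0202, 0.0431]
tcp_rot: [0.003, -0.697, 0.717, -0.01]
wrist_force: [1.2, -0.1, 0.0]
opening: -0.0001
```

Run:
```python
from h import *
S=r.capture('scene');T=r.capture('top')
a=cv2.resize(S['img'][150:290,220:400],None,fx=3,fy=3,interpolation=cv2.INTER_CUBIC)
cv2.imwrite('pics/s1.png',a)
print(r.get_state()['ee_pos'],r.get_state()['wrist_force'])
```

```text
[ 0.52159575 -0.01962025  0.04284285] [0.1784366  0.19000631 0.61848549]
```

View pics/s1.png

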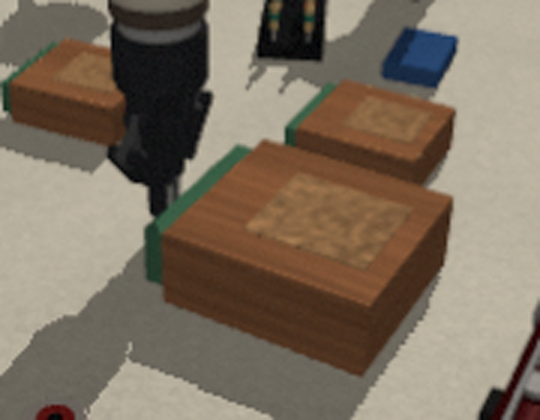

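The fingers stand just in front of the green face. I'll feel forward now.

Request:
move_arm:
  rows:
    - [[1,3,0,0,0],[1,3,0,0,0],[1,3,0,0,0]]

```text
time_s: 3.57
ee_pos: [0.5309, -0.0196, 0.0444]
tcp_rot: [0.003, -0.697, 0.717, -0.01]
wrist_force: [-0.5, 0.2, 0.1]
opening: 0.0002
```

Request:
move_arm:
  rows:
    - [[1,2,0,0,0],[1,2,0,0,0]]

```text
time_s: 3.73
ee_pos: [0.5357, -0.0195, 0.045]
tcp_rot: [0.003, -0.697, 0.717, -0.01]
wrist_force: [0.4, -0.1, -0.0]
opening: -0.0002
```

Request:
move_arm:
  rows:
    - [[1,2,0,0,0],[1,2,0,0,0]]

```text
time_s: 3.9
ee_pos: [0.5387, -0.0193, 0.0448]
tcp_rot: [0.002, -0.697, 0.717, -0.009]
wrist_force: [-7.6, -1.4, 5.1]
opening: -0.0001
```

Request:
move_arm:
  rows:
    - [[1,1,0,0.3,0]]

```text
time_s: 3.98
ee_pos: [0.5385, -0.0192, 0.0447]
tcp_rot: [0.0, -0.697, 0.717, -0.008]
wrist_force: [-5.3, -1.1, 3.5]
opening: 0.0003
```

Request:
move_arm:
  rows:
    - [[1,1,0,0.3,0]]

```text
time_s: 4.07
ee_pos: [0.5383, -0.0192, 0.0445]
tcp_rot: [-0.001, -0.697, 0.717, -0.006]
wrist_force: [-3.6, -0.2, 2.5]
opening: -0.0001
```

Request:
move_arm:
  rows:
    - [[1,2,0,0.5,0]]

```text
time_s: 4.15
ee_pos: [0.5387, -0.0191, 0.0445]
tcp_rot: [-0.003, -0.698, 0.716, -0.005]
wrist_force: [-7.3, -2.0, 4.9]
opening: -0.0002
```

Request:
move_arm:
  rows:
    - [[1,2,0,0.5,0]]

```text
time_s: 4.23
ee_pos: [0.5392, -0.0192, 0.0446]
tcp_rot: [-0.004, -0.698, 0.716, -0.003]
wrist_force: [-7.2, -1.9, 4.5]
opening: -0.0
```

Request:
move_arm:
  rows:
    - [[1,2.5,0,1,0]]

```text
time_s: 4.32
ee_pos: [0.5399, -0.0192, 0.0447]
tcp_rot: [-0.006, -0.698, 0.716, -0.001]
wrist_force: [-6.8, -2.0, 0.6]
opening: 0.0002
```

Request:
move_arm:
  rows:
    - [[1,2.5,0,1,0]]

```text
time_s: 4.4
ee_pos: [0.5403, -0.0192, 0.0448]
tcp_rot: [-0.008, -0.698, 0.716, 0.001]
wrist_force: [-6.1, -1.6, 2.4]
opening: -0.0003
```

Request:
move_arm:
  rows:
    - [[1,3,0,0.5,0],[1,3,0,0.5,0]]

```text
time_s: 4.57
ee_pos: [0.5428, -0.0193, 0.0445]
tcp_rot: [-0.011, -0.698, 0.716, 0.004]
wrist_force: [-7.3, -1.0, 5.3]
opening: 0.0005
```

Request:
move_arm:
  rows:
    - [[1,3,0,0.5,0],[1,3,0,0.5,0]]

```text
time_s: 4.73
ee_pos: [0.5456, -0.0194, 0.0446]
tcp_rot: [-0.015, -0.698, 0.716, 0.007]
wrist_force: [-7.1, -1.5, 4.3]
opening: 0.0002
```

Request:
move_arm:
  rows:
    - [[1,3,0,0.8,0]]

```text
time_s: 4.82
ee_pos: [0.5468, -0.0195, 0.0448]
tcp_rot: [-0.017, -0.698, 0.715, 0.009]
wrist_force: [-9.3, -2.2, 2.7]
opening: 0.0003
```

Request:
move_arm:
  rows:
    - [[1,3,0,0.8,0]]

```text
time_s: 4.9
ee_pos: [0.5471, -0.0195, 0.0447]
tcp_rot: [-0.019, -0.698, 0.715, 0.012]
wrist_force: [-13.0, -2.7, 8.3]
opening: 0.0001
```

Request:
move_arm:
  rows:
    - [[1,3,0,0.8,0]]

```text
time_s: 4.98
ee_pos: [0.547, -0.0195, 0.0448]
tcp_rot: [-0.022, -0.699, 0.715, 0.015]
wrist_force: [-12.8, -2.0, 8.6]
opening: -0.0
```

The arm has stalled at 13 N, so it has met the buffer. I'll ease off and back away.

Request:
move_arm:
  rows:
    - [[1,-4,0,0,0],[1,-20,0,2,0],[1,-35,0,2,0],[1,-35,0,5,0],[1,-30,0,20,0]]

```text
time_s: 5.4
ee_pos: [0.4227, -0.0195, 0.0723]
tcp_rot: [-0.022, -0.699, 0.715, 0.015]
wrist_force: [-0.4, 0.1, 1.0]
opening: -0.0001
```

Request:
move_arm:
  rows:
    - [[0,-20,-10,35,0],[0,0,-10,38,0],[0,0,-10,38,0],[0,0,-30,20,0]]

```text
time_s: 5.73
ee_pos: [0.3914, -0.0744, 0.2027]
tcp_rot: [-0.023, -0.701, 0.713, 0.021]
wrist_force: [1.7, -1.3, 0.3]
opening: 0.0482
```

Run:
```python
from h import *
S=r.capture('scene');T=r.capture('top')
cv2.imwrite('pics/s2.png',cv2.resize(S['img'][150:290,200:400],None,fx=3,fy=3,interpolation=cv2.INTER_CUBIC))
cv2.imwrite('pics/t2.png',cv2.resize(T['img'][110:300,220:440],None,fx=3,fy=3,interpolation=cv2.INTER_CUBIC))
s=r.get_state();print(s['ee_pos'],s['tcp_rot'],s['wrist_force'],s['q'])
```

```text
[ 0.39351236 -0.07911416  0.20382496] [-0.02366643 -0.69852469  0.71497116  0.01787159] [ 0.2027228   0.45911791 -0.74085023] [-0.47718572 -0.22406384  2.07698608 -0.03462257  1.33764374  1.12570543]
```

View pics/s2.png

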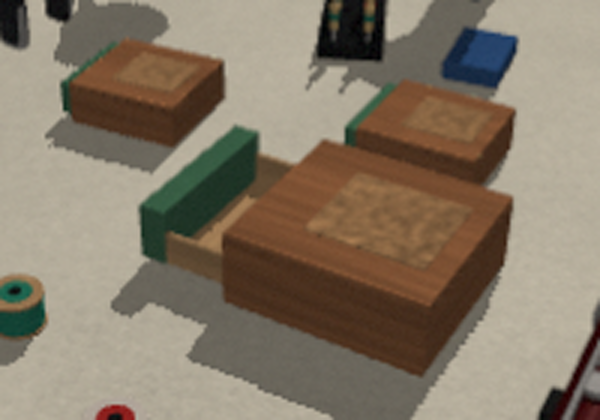

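View pics/t2.png

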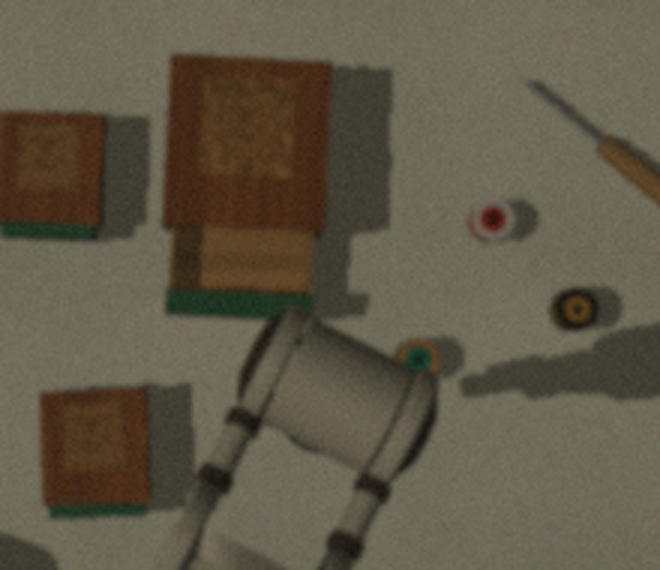

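The picture shows the drawer fully out: in the top crop the bay spans about (172-313, 228-292) and is empty. Next I'll go over the spool.

Request:
move_arm:
  rows:
    - [[0,13,-36,-5,0],[0,13,-36,-10,0],[0,13,-36,-10,0],[0,13,-36,-10,0],[0,13,-36,-10,0]]

```text
time_s: 6.25
ee_pos: [0.4613, -0.2593, 0.1575]
tcp_rot: [-0.02, -0.701, 0.713, 0.014]
wrist_force: [1.4, -0.1, 0.2]
opening: 0.0857
```

Request:
move_arm:
  rows:
    - [[0,13,-36,-10,0],[0,13,-30,-10,0],[0,5,-10,-10,0],[0,0,0,0,0]]

```text
time_s: 6.58
ee_pos: [0.4938, -0.3427, 0.1183]
tcp_rot: [-0.02, -0.699, 0.715, 0.016]
wrist_force: [0.6, -0.3, -1.1]
opening: 0.0854
```

Request:
move_arm:
  rows:
    - [[0,4,-14,-20,0],[0,0,0,-10,0],[0,0,0,0,0]]

```text
time_s: 6.83
ee_pos: [0.4979, -0.3545, 0.0849]
tcp_rot: [-0.019, -0.699, 0.715, 0.018]
wrist_force: [-0.3, -0.3, 0.4]
opening: 0.0857
```

Run:
```python
from h import *
S=r.capture('scene');T=r.capture('top')
s=r.get_state();print(s['ee_pos'],s['tcp_rot'])
cv2.imwrite('pics/s3.png',cv2.resize(S['img'][210:350,100:270],None,fx=4,fy=4,interpolation=cv2.INTER_CUBIC))
cv2.imwrite('pics/t3.png',cv2.resize(T['img'][160:270,330:460],None,fx=4,fy=4,interpolation=cv2.INTER_CUBIC))
```

```text
[ 0.4984344  -0.35486004  0.08687443] [-0.01929918 -0.69877643  0.7148882   0.01655009]
```

View pics/s3.png

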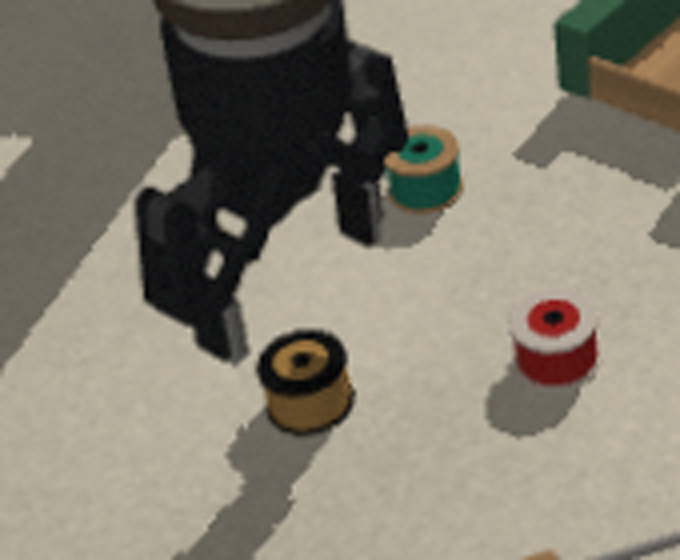

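View pics/t3.png

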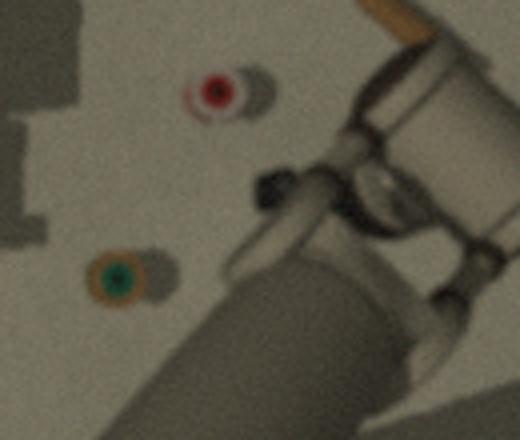

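Request:
move_arm:
  rows:
    - [[0,0,-2,-20,0],[0,0,0,-20,0],[0,0,0,-12,0],[0,0,0,-3,0],[0,0,0,0,0]]
  force: 30

```text
time_s: 7.35
ee_pos: [0.5017, -0.3549, 0.0374]
tcp_rot: [-0.019, -0.7, 0.714, 0.012]
wrist_force: [0.2, -0.1, 0.6]
opening: 0.0855
```

Request:
move_arm:
  rows:
    - [[0,-3,-2,-6,0],[0,0,0,-1,0],[0,0,0,0,0]]

```text
time_s: 7.6
ee_pos: [0.4997, -0.3575, 0.0329]
tcp_rot: [-0.019, -0.7, 0.713, 0.01]
wrist_force: [-0.8, -0.2, 0.3]
opening: 0.0854
```

Request:
move_arm:
  rows:
    - [[0.3,-2,0,-3,0],[1,0,0,0,0],[1,0,0,0,0],[1,0,0,0,0],[1,0,0,0,0]]
  force: 30

```text
time_s: 8.02
ee_pos: [0.4984, -0.3588, 0.0318]
tcp_rot: [-0.019, -0.7, 0.714, 0.008]
wrist_force: [-0.8, -0.3, -0.9]
opening: 0.0419
```

Request:
move_arm:
  rows:
    - [[1,0,0,0,0],[1,0,0,0,0],[1,0,0,0,0]]

```text
time_s: 8.27
ee_pos: [0.4983, -0.3587, 0.0317]
tcp_rot: [-0.019, -0.7, 0.714, 0.008]
wrist_force: [-0.5, 0.4, -0.6]
opening: 0.0423
```

Request:
move_arm:
  rows:
    - [[1,0,0,15,0],[1,0,0,25,0],[1,0,0,30,0],[1,0,0,30,0],[1,0,0,10,0]]

```text
time_s: 8.68
ee_pos: [0.4944, -0.3547, 0.1393]
tcp_rot: [-0.019, -0.7, 0.713, 0.015]
wrist_force: [0.9, -0.5, -0.7]
opening: 0.0419
```

Run:
```python
from h import *
S=r.capture('scene')
s=r.get_state();print(s['ee_pos'],s['tcp_rot'],s['opening'],s['wrist_force'])
cv2.imwrite('pics/s4.png',cv2.resize(S['img'][150:320,100:270],None,fx=3.5,fy=3.5,interpolation=cv2.INTER_CUBIC))
```

```text
[ 0.49472788 -0.35500837  0.13976295] [-0.01888328 -0.70028391  0.71347569  0.01408224] 0.04177043997553176 [ 1.2140066  -1.30219428  0.4812268 ]
```

View pics/s4.png

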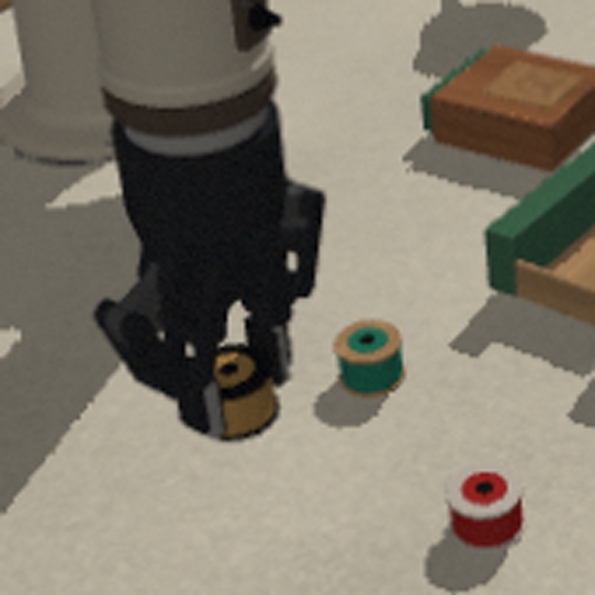

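The spool is held and upright. I'll carry it over the bay.

Request:
move_arm:
  rows:
    - [[1,3,25,0,0],[1,3,36,0,0],[1,3,36,0,0],[1,3,36,0,0],[1,3,36,0,0]]

```text
time_s: 9.15
ee_pos: [0.5074, -0.1873, 0.1353]
tcp_rot: [-0.02, -0.696, 0.717, 0.013]
wrist_force: [1.4, 0.1, -0.9]
opening: 0.0419
```

Request:
move_arm:
  rows:
    - [[1,3,36,0,0],[1,3,36,0,0],[1,3,36,0,0],[1,3,30,0,0],[1,0,10,0,0]]

```text
time_s: 9.57
ee_pos: [0.5138, -0.0265, 0.1259]
tcp_rot: [-0.022, -0.697, 0.717, 0.019]
wrist_force: [-0.3, 0.9, -1.5]
opening: 0.0417
```

Request:
move_arm:
  rows:
    - [[1,0,0,0,0],[1,0,0,0,0]]

```text
time_s: 9.73
ee_pos: [0.512, -0.0239, 0.1229]
tcp_rot: [-0.023, -0.699, 0.715, 0.021]
wrist_force: [0.4, -0.0, -2.2]
opening: 0.042
```

Request:
move_arm:
  rows:
    - [[1,10,3,0,0],[1,3,0,-5,0],[1,0,0,0,0]]

```text
time_s: 9.98
ee_pos: [0.5243, -0.0243, 0.1155]
tcp_rot: [-0.024, -0.697, 0.716, 0.022]
wrist_force: [-0.2, 0.8, -1.8]
opening: 0.0417
```

Run:
```python
from h import *
S=r.capture('scene');T=r.capture('top')
s=r.get_state();print(s['ee_pos'],s['tcp_rot'])
im=S['img'].copy()
p=[.655,-.024,-.035];c,si=np.cos(p[2]),np.sin(p[2])
for k in ['n']:
  pts=[(-.191,.0725,.058),(-.191,-.0725,.058),(-.167,-.0725,.058),(-.167,.0725,.058),(-.167,.067,.012),(-.167,-.067,.012),(-.095,-.067,.012),(-.095,.067,.012),(-.085,-.08,.066),(-.085,.08,.066)]
  for l in pts:
    u=proj(S,(p[0]+c*l[0]-si*l[1],p[1]+si*l[0]+c*l[1],l[2])); cv2.circle(im,tuple(int(round(a)) for a in u),1,(0,0,255),-1)
cv2.imwrite('pics/s5.png',cv2.resize(im[150:280,210:390],None,fx=4,fy=4,interpolation=cv2.INTER_CUBIC))
cv2.imwrite('pics/t5.png',cv2.resize(T['img'][110:240,220:380],None,fx=4,fy=4,interpolation=cv2.INTER_CUBIC))
```

```text
[ 0.52446691 -0.02426493  0.11638565] [-0.02416225 -0.69737271  0.71597247  0.02170028]
```

View pics/s5.png

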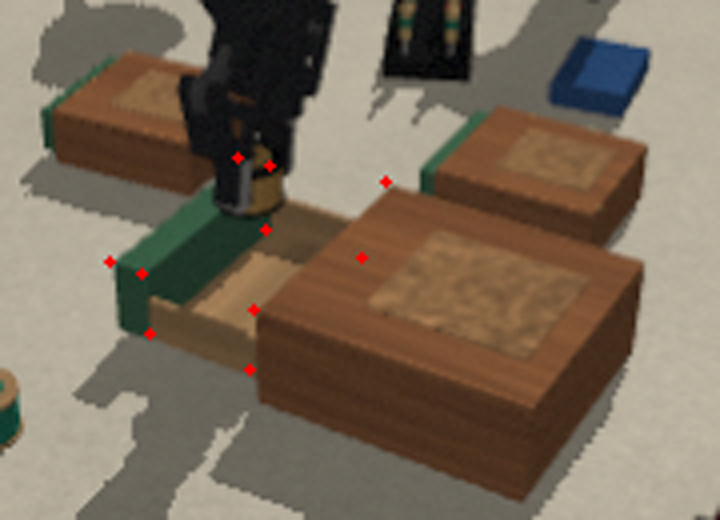

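View pics/t5.png

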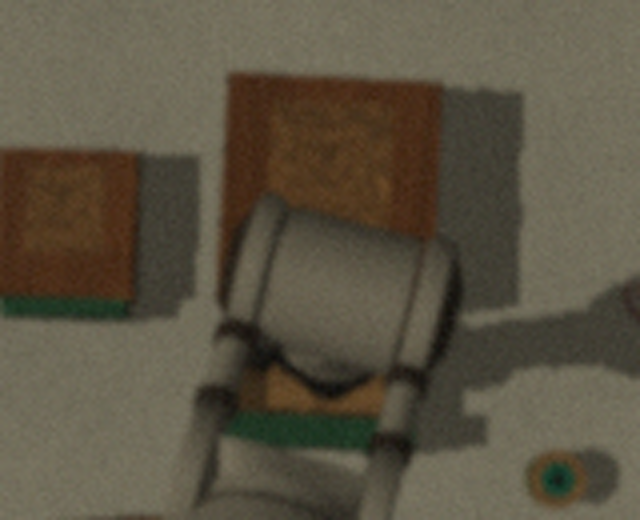

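The dots in the scene view sit about 2 px up and left of the real edges. The scene camera gave the same small offset for the spool, so my measured pose holds to within about 3 mm, and the fit has 14 mm of clearance. Lowering now.

Request:
move_arm:
  rows:
    - [[1,1,2,-15,0],[1,0,1,-20,0],[1,0,0,-15,0],[1,0,0,-6,0],[1,0,0,0,0]]

```text
time_s: 10.5
ee_pos: [0.5261, -0.0255, 0.0601]
tcp_rot: [-0.023, -0.696, 0.718, 0.02]
wrist_force: [-1.0, -0.3, -1.2]
opening: 0.0418
```

Request:
move_arm:
  rows:
    - [[1,0,3,-8,0],[1,0,1,-4,0],[1,0,0,0,0]]

```text
time_s: 10.75
ee_pos: [0.5268, -0.0223, 0.0486]
tcp_rot: [-0.023, -0.695, 0.718, 0.019]
wrist_force: [0.4, 0.1, -1.3]
opening: 0.0416
```

Request:
move_arm:
  rows:
    - [[1,-0.5,0,-3,0],[1,0,0,0,0]]

```text
time_s: 10.92
ee_pos: [0.5268, -0.0224, 0.0461]
tcp_rot: [-0.023, -0.695, 0.718, 0.018]
wrist_force: [-0.6, -0.2, -0.9]
opening: 0.042
```

Request:
move_arm:
  rows:
    - [[1,0,0,-1.5,0],[1,0,0,0,0]]

```text
time_s: 11.08
ee_pos: [0.5274, -0.0225, 0.0452]
tcp_rot: [-0.022, -0.695, 0.718, 0.018]
wrist_force: [-0.5, 0.1, -1.1]
opening: 0.0415
```

Request:
move_arm:
  rows:
    - [[1,0,0,-1,0],[0.35,0,0,0,0],[0.3,0,0,0,0],[0.3,0,0,0,0],[0.3,0,0,0,0]]

```text
time_s: 11.5
ee_pos: [0.5286, -0.0227, 0.0454]
tcp_rot: [-0.022, -0.695, 0.718, 0.016]
wrist_force: [-0.0, 0.4, 0.1]
opening: 0.0598
```

Request:
move_arm:
  rows:
    - [[0.3,0,0,10,0],[0.3,0,0,20,0],[0.3,0,0,35,0],[0.3,-5,0,38,0],[0.3,-15,0,30,0]]

```text
time_s: 11.92
ee_pos: [0.5033, -0.0214, 0.1782]
tcp_rot: [-0.025, -0.695, 0.718, 0.023]
wrist_force: [0.9, -0.7, 0.9]
opening: 0.0597
```

Request:
move_arm:
  rows:
    - [[1,-35,0,10,0],[1,-38,0,0,0],[1,-38,0,0,0],[1,-10,0,0,0]]

```text
time_s: 12.25
ee_pos: [0.3837, -0.0228, 0.2008]
tcp_rot: [-0.02, -0.696, 0.718, 0.013]
wrist_force: [-0.4, -0.3, -0.1]
opening: 0.0115
```

Run:
```python
from h import *
S=r.capture('scene');T=r.capture('top')
s=r.get_state();print(s['ee_pos'],s['tcp_rot'],s['opening'],s['wrist_force'])
cv2.imwrite('pics/s6.png',cv2.resize(S['img'][150:280,210:390],None,fx=4,fy=4,interpolation=cv2.INTER_CUBIC))
cv2.imwrite('pics/t6.png',cv2.resize(T['img'][110:240,220:380],None,fx=4,fy=4,interpolation=cv2.INTER_CUBIC))
```

```text
[ 0.38642597 -0.02337801  0.20162552] [-0.019377   -0.695669    0.718005    0.01174724] -0.00024842694119337996 [ 0.48265474  0.06443814 -0.07541029]
```

View pics/s6.png

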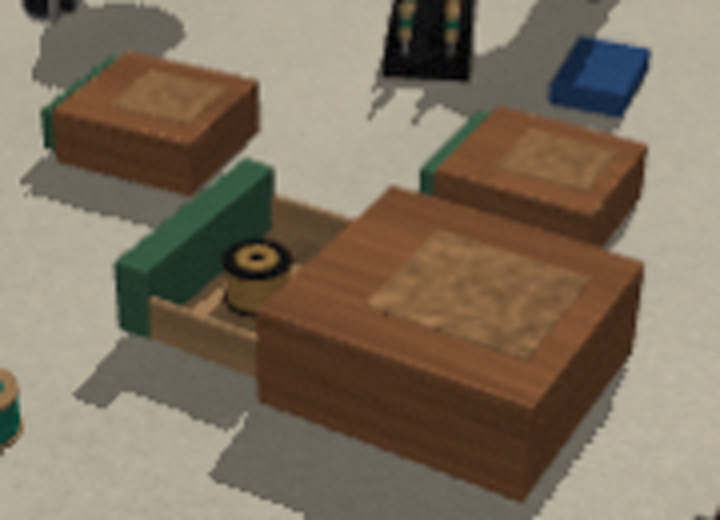

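View pics/t6.png

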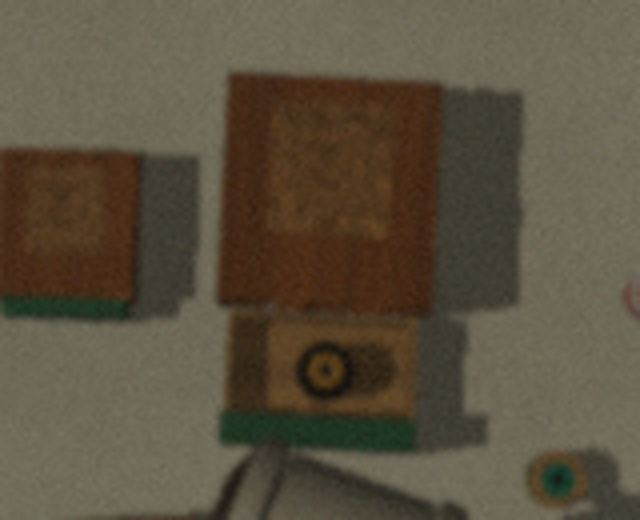

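The spool lies flat and centred in the bay, at (325,370) in the top crop. I'll get into position to push the drawer in.

Request:
move_arm:
  rows:
    - [[1,3,2,-36,0],[1,3,2,-38,0],[1,3,1,-38,0],[1,3,0,-30,0],[1,3,0,-10,0]]

```text
time_s: 12.77
ee_pos: [0.4117, -0.0208, 0.053]
tcp_rot: [-0.013, -0.695, 0.719, 0.0]
wrist_force: [-1.1, 0.2, -1.0]
opening: 0.0003
```

Request:
move_arm:
  rows:
    - [[1,5,0,0,0],[1,5,0,0,0],[1,0,0,0,0]]

```text
time_s: 13.02
ee_pos: [0.4234, -0.0205, 0.051]
tcp_rot: [-0.014, -0.695, 0.719, 0.003]
wrist_force: [-0.2, 0.3, 0.2]
opening: 0.0002
```

Request:
move_arm:
  rows:
    - [[1,8,1,-5,0],[1,8,1,-3,0],[1,6,0,0,0]]

```text
time_s: 13.27
ee_pos: [0.4501, -0.0194, 0.0464]
tcp_rot: [-0.013, -0.695, 0.719, -0.0]
wrist_force: [-0.2, -0.0, -0.3]
opening: -0.0003
```

Request:
move_arm:
  rows:
    - [[1,3,0,0,0],[1,3,0,0,0],[1,3,0,0.3,0],[1,3,0,0.3,0]]

```text
time_s: 13.6
ee_pos: [0.4609, -0.0198, 0.0474]
tcp_rot: [-0.016, -0.696, 0.718, 0.002]
wrist_force: [-5.4, -3.4, -0.3]
opening: 0.0002
```

Request:
move_arm:
  rows:
    - [[1,3.5,0,0,0],[1,3.5,0,0,0],[1,3.5,0,0,0],[1,3.5,0,0,0],[1,3.5,0,0,0]]

```text
time_s: 14.02
ee_pos: [0.474, -0.0205, 0.0474]
tcp_rot: [-0.021, -0.696, 0.717, 0.006]
wrist_force: [-5.7, -2.3, 1.8]
opening: 0.0002
```

Request:
move_arm:
  rows:
    - [[1,3.5,0,0,0],[1,3.5,0,0,0],[1,3.5,0,0,0],[1,3.5,0,0,0],[1,3.5,0,0,0]]

```text
time_s: 14.43
ee_pos: [0.4866, -0.0211, 0.0476]
tcp_rot: [-0.027, -0.697, 0.717, 0.011]
wrist_force: [-5.5, -2.2, 3.0]
opening: 0.0001
```

Request:
move_arm:
  rows:
    - [[1,3.5,0,0,0],[1,3.5,0,0,0],[1,3.5,0,0,0],[1,3.5,0,0,0],[1,3.5,0,0,0]]

```text
time_s: 14.85
ee_pos: [0.4986, -0.0217, 0.0478]
tcp_rot: [-0.034, -0.697, 0.716, 0.017]
wrist_force: [-6.3, -1.1, 3.7]
opening: 0.0005
```

Request:
move_arm:
  rows:
    - [[1,3.5,0,0,0],[1,3.5,0,0,0],[1,3.5,0,0,0],[1,3.5,0,0,0],[1,3.5,0,0,0]]

```text
time_s: 15.27
ee_pos: [0.5097, -0.0222, 0.048]
tcp_rot: [-0.041, -0.697, 0.716, 0.024]
wrist_force: [-7.4, -1.7, 3.1]
opening: 0.0
```

Request:
move_arm:
  rows:
    - [[1,3.5,0,0,0],[1,3.5,0,0,0],[1,3.5,0,0,0],[1,3.5,0,0,0],[1,3.5,0,0,0]]

```text
time_s: 15.68
ee_pos: [0.5203, -0.0228, 0.0483]
tcp_rot: [-0.048, -0.697, 0.715, 0.031]
wrist_force: [-7.0, -1.7, 3.3]
opening: -0.0001
```

Request:
move_arm:
  rows:
    - [[1,3.5,0,0,0],[1,3.5,0,0,0],[1,3.5,0,0,0],[1,3.5,0,0,0]]

```text
time_s: 16.02
ee_pos: [0.5282, -0.0232, 0.0485]
tcp_rot: [-0.055, -0.697, 0.714, 0.037]
wrist_force: [-7.5, -1.4, 4.1]
opening: -0.0001
```

Request:
move_arm:
  rows:
    - [[1,3,0,0.5,0],[1,3,0,0.5,0],[1,3,0,0.5,0]]

```text
time_s: 16.27
ee_pos: [0.5317, -0.0233, 0.0488]
tcp_rot: [-0.06, -0.696, 0.714, 0.043]
wrist_force: [-7.1, -1.9, 1.9]
opening: 0.0
```

Request:
move_arm:
  rows:
    - [[1,3.5,0,0.3,0],[1,3.5,0,0.3,0],[1,3.5,0,0.3,0]]

```text
time_s: 16.52
ee_pos: [0.5365, -0.0236, 0.049]
tcp_rot: [-0.066, -0.696, 0.713, 0.048]
wrist_force: [-7.1, -1.6, 2.8]
opening: 0.0002
```

Request:
move_arm:
  rows:
    - [[1,3.3,0,0.3,0],[1,3.3,0,0.3,0]]

```text
time_s: 16.68
ee_pos: [0.5394, -0.0237, 0.0491]
tcp_rot: [-0.07, -0.696, 0.713, 0.052]
wrist_force: [-8.1, -1.3, 3.0]
opening: -0.0001
```

Request:
move_arm:
  rows:
    - [[1,3.3,0,0.3,0]]

```text
time_s: 16.77
ee_pos: [0.5408, -0.0238, 0.0491]
tcp_rot: [-0.072, -0.696, 0.713, 0.054]
wrist_force: [-8.0, -1.7, 1.4]
opening: -0.0001
```

Request:
move_arm:
  rows:
    - [[1,3.3,0,0.3,0]]

```text
time_s: 16.85
ee_pos: [0.5422, -0.0239, 0.0492]
tcp_rot: [-0.074, -0.696, 0.713, 0.056]
wrist_force: [-7.1, -1.5, 3.0]
opening: -0.0002
```

Request:
move_arm:
  rows:
    - [[1,3.3,0,0.3,0]]

```text
time_s: 16.93
ee_pos: [0.5436, -0.0239, 0.0493]
tcp_rot: [-0.076, -0.695, 0.712, 0.058]
wrist_force: [-7.6, -1.2, 2.4]
opening: 0.0001
```

Request:
move_arm:
  rows:
    - [[1,3,0,0.3,0]]

```text
time_s: 17.02
ee_pos: [0.5448, -0.024, 0.0494]
tcp_rot: [-0.078, -0.695, 0.712, 0.059]
wrist_force: [-7.5, -1.7, 2.4]
opening: -0.0001
```

Request:
move_arm:
  rows:
    - [[1,3,0,0.3,0]]

```text
time_s: 17.1
ee_pos: [0.5455, -0.024, 0.0494]
tcp_rot: [-0.08, -0.695, 0.712, 0.062]
wrist_force: [-10.4, -2.1, 3.7]
opening: 0.0002
```

Request:
move_arm:
  rows:
    - [[1,2.8,0,0.3,0]]

```text
time_s: 17.18
ee_pos: [0.5455, -0.024, 0.0494]
tcp_rot: [-0.083, -0.695, 0.711, 0.065]
wrist_force: [-12.0, -1.6, 5.4]
opening: 0.0001
```

It's at 12 N and stalled, so the buffer is met again. Easing off.

Request:
move_arm:
  rows:
    - [[1,-4,0,0,0],[1,-8,0,0,0],[1,-20,0,0,0],[1,-35,0,0,0],[1,-35,0,5,0]]

```text
time_s: 17.6
ee_pos: [0.4467, -0.0248, 0.0562]
tcp_rot: [-0.079, -0.695, 0.712, 0.06]
wrist_force: [0.2, -0.4, 0.9]
opening: -0.0001
```

Request:
move_arm:
  rows:
    - [[1,-30,0,20,0],[1,-10,-10,35,0],[1,0,-30,25,0],[1,0,-38,10,0],[1,0,-38,0,0]]

```text
time_s: 18.02
ee_pos: [0.3956, -0.1369, 0.1483]
tcp_rot: [-0.079, -0.699, 0.708, 0.061]
wrist_force: [1.3, -0.3, 0.2]
opening: -0.0001
```

Run:
```python
from h import *
S=r.capture('scene');T=r.capture('top')
s=r.get_state();print(s['time_s'],s['ee_pos'],s['wrist_force'])
cv2.imwrite('pics/s7.png',cv2.resize(S['img'][140:390,150:400],None,fx=2.4,fy=2.4,interpolation=cv2.INTER_CUBIC))
cv2.imwrite('pics/t7.png',cv2.resize(T['img'][110:300,200:460],None,fx=3,fy=3,interpolation=cv2.INTER_CUBIC))
```

```text
18.1167 [ 0.39579162 -0.1401012   0.14755668] [-0.15298173  0.26995363  0.39586439]
```

View pics/s7.png

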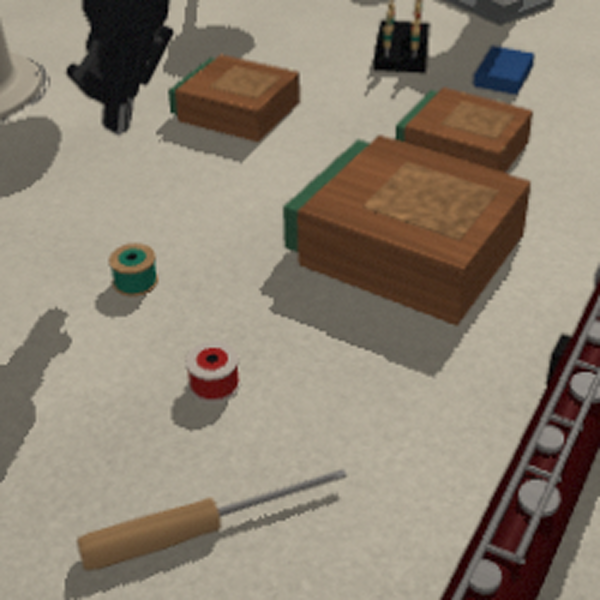

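View pics/t7.png

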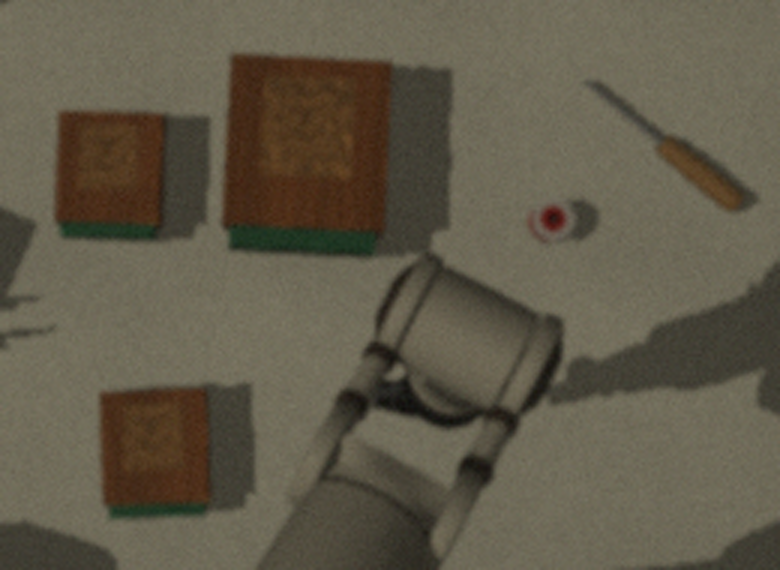

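The drawer front is back at its starting pixels, (230,250)-(377,255) in the crop, so it has latched. The bystanders haven't moved. Handing in.

```bash
python3 -c "
from workcell import r
print(r.sign_off())"
```

```text
the job is handed in; nothing more can be done
None
```

The wire spool is in the drawer's front bay and the drawer is latched shut. I handed the job in at about 18 s of the 72 s allowed, and no verdict was reported.

- **Release:** I pressed the drawer front of the large cabinet until the arm stalled on the buffer at about 13 N along the press. The total force was about 15.7 N, because friction added a vertical part. I then eased off, and the drawer sprang fully out.
- **Placing:** I put the black and brass spool in the bay. Both cameras showed it flat and near the centre before I closed the drawer.
- **Closing:** I pushed the drawer in slowly until it stalled at about 12 N (about 13 N in total), then let go.

**Last checks:** In the final pictures the drawer front is back at its starting pixels, nothing is touching it, and the bystanders in view have not visibly moved. The arm hid the green spool in the last top view, but it shows in the scene view.

**What disagreed or stayed unchecked:**
- The scene and top cameras differed by about 3–4 mm; the placing left about 14 mm of clearance front and back.
- The tool leaned about 0.2 rad by the end of the closing push. The drawer still closed.
- The spool cannot be seen once the drawer is shut, so its final pose comes from the pictures taken just before closing.

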